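# Refit the lever handle of a spring-return valve and try it

### The job

Put the loose lever handle back on the square spindle of the spring-return valve on the sloping stand: press it on lightly while turning it slowly until it drops fully home. Then, with the handle still home, swing it clockwise as far as its stop, let it spring all the way back, and leave it fitted and released without disturbing the other things on the bench.

Things in the scene. Friction and masses are not known exactly. Their poses are not given: they have to be found in the camera images.
- handle: Loose lever handle, 180 g, 56 mm high, upright on the bench: steel boss 32 x 32 x 25 mm with a square socket in its underside (16 mm wide, 25 deep, 1.5 mm chamfer, sides parallel to the boss), round black knob above it, arm to one side. Origin: centre of the underside at the socket's mouth; z up the knob's axis, x along the arm; socket sides along x and y.
- knob_grip (a point): Place to grip the handle: on the axis of its round black knob, 44 mm above the handle's underside; same axes as the handle. The knob is 40 mm in diameter, straight-sided from 28 to 52 mm above the underside, top at 56 mm.
- lever_ball (a point): Centre of the 18 mm black ball at the end of the handle's arm, 66 mm from the knob's axis along the handle's x and 29.5 mm above the underside. The arm is 14 mm wide and 8 mm thick, from 25.5 to 33.5 mm above the underside; fingertips kept 39 mm or more above the underside clear it at any angle.
- stand: Grey steel stand fixed to the bench, base 150 x 150 mm, its plate sloping at 30 degrees, low at the front; on the slope a brass valve body with a pipe stub to either side (68 mm from the axis, below the housing). Origin: centre of the base's underside; its front faces its -x.
- seat (a point): Centre of the face of the round dark 46 mm spring housing on the valve, where the handle's underside rests when home, 102 mm above the bench. z points out along the spindle axis (30 degrees from vertical, leaning to the stand's front), x up the slope, y to the stand's +y. These axes do not turn with the spindle.
- spindle_tip (a point): Centre of the end of the square steel spindle, 14 x 14 mm, 23 mm out of the seat; axes as the seat's. How the square is turned differs every time, is not given here, and has to be found by touch or sight. The handle fits in any of four quarter-turns, enters within about 8 degrees of square and may catch part way until eased round; otherwise it rests on this end.
- spindle (a joint): Turn of the spindle from rest, rad: 0 at rest, grows clockwise as seen looking at the slope from outside, hard stop at 0.8; it does not turn the other way. A spring draws it back (0.12 N m at rest, 0.24 at the stop). Does not tell how the square stands at rest. The socket has up to 0.15 rad of turning play on the spindle either way.
- brass_knob: loose brass door knob, 56 mm across, 46 high, a bystander; origin at the centre of its underside
- black_tape: roll of black tape lying flat, 64 mm across, 19 high, a bystander; origin at the centre of its underside
- sanding_block: brown sanding block, 66 x 112 x 28 mm, a bystander; origin at the centre of its underside
There are look-alikes about, which are no part of the job. What is meant by the handle is not red, and is the larger of those in its own colour.

How it is judged:
By the outcome, as a careful person would: the job done as asked, in the order asked, and still so for the second after the job is handed in, with the robot touching nothing.
It also fails if it takes over 58 s, if anything falls off the work surface, if the arm or the gripper's body presses on something with over 40 N, if the wrist force passes 120 N, or if a joint passes its speed limit or range.

### The arm

A 6-joint arm with a two-finger parallel gripper is mounted at the origin on a cart in front of the work surface, level with it; the furniture and walls round the work are solid. World frame = base frame: x ahead of the robot, y to its left, z up, the work surface at z = 0. Lengths are in m, angles in rad, forces in N, time in s.
With the tool pointing down it reaches from about 0.25 to 0.775 m from the base axis. Payload 4 kg.
Tool frame: the origin (TCP) lies between the finger pads; the fingertips stand 14 mm ahead of it and the grasp point (between the pads) lies 5 mm behind it (nose_length is the distance from the TCP to the fingertips, in m); z points along the fingers, y is the line along which they close (so a half turn about z gives the same grasp; the last joint's range is limited). The gripper opens to 94 mm and grips with 3 to 60 N. Pads are 16 mm wide; open, the fingers measure 119 mm over their backs; the gripper's body (75 mm by 177 mm) begins 78 mm behind the grasp point.
Start: joints at [1.11, 0.087, 1.371, -0, 1.684, -0.103], TCP at [0.193, 0.515, 0.22] pointing down, gripper open.
Joint ranges: [-3.1, 3.1], [-0.76, 2.03], [0.27, 2.55], [-1.08, 4.22], [0.17, 2.65], [-2.57, 2.57]. Speed limits (rad/s): [2.79, 2.79, 3.14, 3.14, 3.14, 3.14].

### API

Orientations are given as [roll, pitch, yaw] about the fixed x, y, z axes, in that order (R = Rz(yaw) Ry(pitch) Rx(roll)).
In Python, from bench import * gives the robot as it stands.
- The arm moves only by the tool move_arm, never from a script. Its argument "steps" is one flat list of numbers, 7 for each row, row after row: the turn, a rotation vector about the world's x, y, z in rad, then the shift along the world's x, y, z in m, then the opening, from 0 (shut) to 1 (fully open). A call has 1 to 12 rows; each row is the pose to reach, as a shift and turn from the pose commanded when the call began; what a row does not reach only later rows make up. A row lasts 1/10 s, in which the tool goes at most 50 mm and 8.59 degrees, less where a joint would pass 70% of its speed; a pose out of reach is approached as far as the arm can. A call with a gripper value outside its range is refused whole. The fingers move at their own pace and stop on an object; the grip force is fixed at half the most. Time passes only in rows, so rows that repeat a pose let the fingers close. It gives the time, the measured TCP pose, the force, the opening and the grip force at its end, in the units of the state.
- get_obs(): the state, without advancing time (a new reading comes with each control period).
- snapshot(name): name is "side" or "top" or "wrist"; returns (picture, depth): 384x512x3 uint8, red, green, blue; 384x512 float32, m along the optical axis (not along the pixel's ray), 0 where there is no reading.
- camera_model(name): a dict with "fx", "fy", "cx", "cy" (pixels), "rvec" (rotation vector, rad) and "tvec" (3), from world to camera coordinates, as OpenCV has them. Camera axes: x right, y down, z forward; pixel columns grow to the right and rows downward; lengths in m; the calibration is good to about 2 mm. A picture is of the moment at which its call begins: read the wrist's pose just before it. camera_model takes no time and is no camera call; for the wrist camera it gives the pose at the moment of the call.
- close_job(): hands the job in; it is judged then, once.
Trained networks look in the newest picture that a camera, given by its name, has taken for a name from the list of things; names that differ only in an ending like _2 or _b are one class to them, and where a whole thing is asked for, a point or a joint stands for the part that bears it (a point fixed in the world has none). Each returns a list of dicts, best first, with "score" (0 to 1); they miss things now and then, are a little off and sometimes report something else, mostly with a low value. They report only what shows in the picture. A call takes as long as a camera call. They do not tell look-alikes from the thing itself.
- silhouettes(camera, target): "pixels" (384x512 bool, what is visible of it) and "uv" ([column, row] in pixels, amid what is visible of it).
- spot_point(camera, target): "uv" ([column, row] in pixels: a listed point, or the origin of a listed thing).
The state is a dict: "time": time; "joint_positions": joint angles; "qvel": joint speeds; "joint_torque": joint torques, N m; "tool_pos": TCP position; "ee_rot": TCP orientation; "wrist_force": force on the tool from outside, world axes, zero at the start; "wrist_torque": the same for the moment, N m; "width": finger opening in m; "finger_force": force on a finger pad.
Only numpy, scipy, OpenCV 4.12 (cv2) and the standard library are available. Lean on these libraries where they do the work, as an engineer would, in place of code of your own. Each camera call takes 0.05 s, during which the arm holds its last target. There are 200 camera calls.

## Working session

There is one attempt and no reset: what is moved stays moved. The work goes in short steps, Python scripts to look and compute and a tool call to move; the robot and the scene stay as the last step left them, time stands still between calls to the robot, and variables do not carry over. Pictures are saved under pics/ and viewed, at most 10 in all, crops included, and the job is handed in when it is done.

Besides the shell and the picture viewer there is one more tool, called after "Emit:" as name(argument=value, ...), one argument or row to a line, values as JSON. move_arm: Moves the arm, as the interface text tells. Its arguments: {"type":"object","properties":{"steps":{"type":"array"}},"required":["steps"]}

```bash
mkdir -p pics; cat > h.py <<'E'
from bench import *
import numpy as np, cv2
from scipy.spatial.transform import Rotation as R
def cam(n):
    m=camera_model(n); Rm=cv2.Rodrigues(np.array(m["rvec"],float))[0]; return m,Rm,np.array(m["tvec"],float).ravel()
def cloud(n,d,c=None):
    m,Rm,t=c or cam(n); v,u=np.mgrid[:384,:512]
    P=np.stack([(u-m["cx"])/m["fx"]*d,(v-m["cy"])/m["fy"]*d,d],-1)
    return (P-t)@Rm
def ray(n,uv,z,c=None):
    m,Rm,t=c or cam(n); d=np.array([(uv[0]-m["cx"])/m["fx"],(uv[1]-m["cy"])/m["fy"],1])@Rm; o=-t@Rm
    return o+d*(z-o[2])/d[2]
def proj(n,P,c=None):
    m,Rm,t=c or cam(n); q=np.atleast_2d(P)@Rm.T+t
    return np.c_[q[:,0]/q[:,2]*m["fx"]+m["cx"],q[:,1]/q[:,2]*m["fy"]+m["cy"]]
E
cat > a.py <<'E'
from h import *
ims=[]
for n in ["top","side"]:
    p,d=snapshot(n); ims.append(p); X=cloud(n,d); np.savez(f"{n}.npz",p=p,d=d,X=X)
    for t in ["handle","stand","brass_knob","black_tape","sanding_block"]:
        for s in silhouettes(n,t):
            m=s["pixels"]&(d>0); 
            print(n,t,round(s["score"],2),np.round(s["uv"]),m.sum(),np.round(np.median(X[m],0),3),"zmax",np.round(np.percentile(X[m][:,2],98),3))
    for t in ["knob_grip","lever_ball","seat","spindle_tip","stand"]:
        for s in spot_point(n,t):
            u,v=np.round(s["uv"]).astype(int); print(n,"pt",t,round(s["score"],2),u,v,np.round(X[v,u],3))
cv2.imwrite("pics/a.png",cv2.cvtColor(cv2.resize(np.vstack(ims),None,fx=.78,fy=.78),cv2.COLOR_RGB2BGR)) if 0 else [cv2.imwrite(f"pics/a{i}.png",cv2.cvtColor(cv2.resize(p,(800,600)),cv2.COLOR_RGB2BGR)) for i,p in enumerate(ims)]
E
python3 a.py
```

```text
top handle 0.69 [365. 221.] 67 [ 0.435 -0.469  0.042] zmax 0.045
top handle 0.46 [284. 232.] 62 [ 0.385 -0.202  0.037] zmax 0.043
top handle 0.25 [193. 228.] 634 [0.408 0.105 0.029] zmax 0.034
top stand 0.98 [194. 156.] 1909 [0.637 0.092 0.071] zmax 0.113
top brass_knob 0.72 [155. 219.] 226 [0.435 0.229 0.041] zmax 0.051
top black_tape 0.8 [222. 240.] 239 [ 0.368 -0.015  0.019] zmax 0.024
top sanding_block 0.68 [190. 228.] 618 [0.409 0.106 0.029] zmax 0.034
top pt knob_grip 0.52 364 218 [ 0.435 -0.466  0.044]
top pt knob_grip 0.47 274 210 [ 0.462 -0.168  0.054]
top pt knob_grip 0.4 286 234 [ 0.384 -0.208  0.04 ]
top pt lever_ball 0.52 280 246 [ 0.344 -0.189  0.017]
top pt lever_ball 0.51 266 191 [ 0.527 -0.143  0.04 ]
top pt lever_ball 0.44 352 216 [ 0.443 -0.432  0.022]
top pt seat 0.69 195 148 [0.655 0.083 0.121]
top pt spindle_tip 0.56 198 149 [0.65  0.073 0.125]
top pt stand 0.67 194 161 [0.619 0.091 0.091]
top pt stand 0.44 194 150 [0.652 0.089 0.108]
side handle 0.95 [245. 224.] 346 [ 0.463 -0.186  0.038] zmax 0.06
side handle 0.65 [268. 308.] 292 [ 0.435 -0.481  0.031] zmax 0.
[... 239 characters left out ...]
0 [0.637 0.08  0.05 ] zmax 0.112
side black_tape 0.5 [203. 210.] 280 [ 0.37  -0.028  0.019] zmax 0.024
side sanding_block 0.87 [201. 185.] 504 [0.406 0.084 0.03 ] zmax 0.034
side pt knob_grip 0.81 267 308 [ 0.43  -0.482  0.044]
side pt knob_grip 0.68 220 240 [ 0.389 -0.205  0.038]
side pt knob_grip 0.55 245 231 [ 0.463 -0.196  0.044]
side pt knob_grip 0.53 202 212 [ 0.374 -0.033  0.018]
side pt lever_ball 0.85 263 300 [ 0.435 -0.439  0.026]
side pt lever_ball 0.74 204 246 [ 0.345 -0.198  0.022]
side pt lever_ball 0.56 258 220 [ 0.517 -0.145  0.033]
side pt seat 0.88 276 155 [0.649 0.075 0.111]
side pt spindle_tip 0.77 277 153 [0.651 0.069 0.121]
side pt stand 0.77 274 181 [0.633 0.046 0.031]
```

View pics/a0.png

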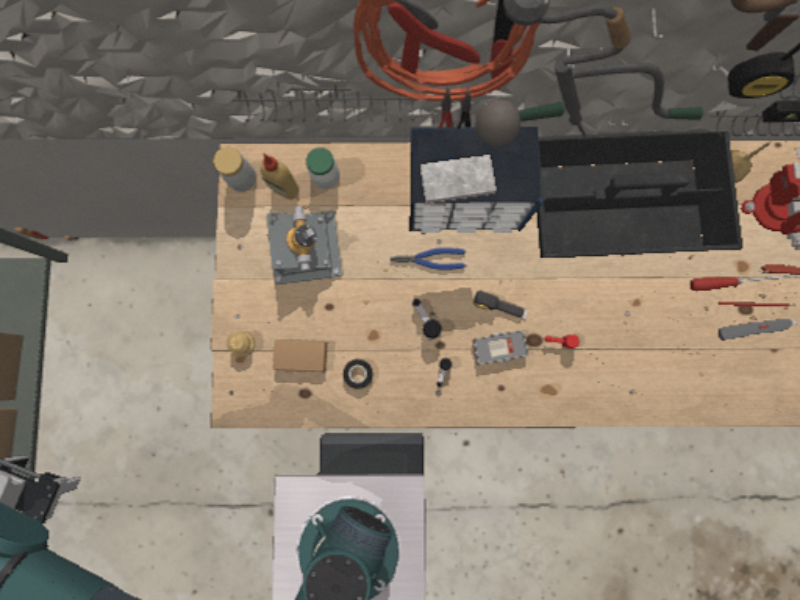

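View pics/a1.png

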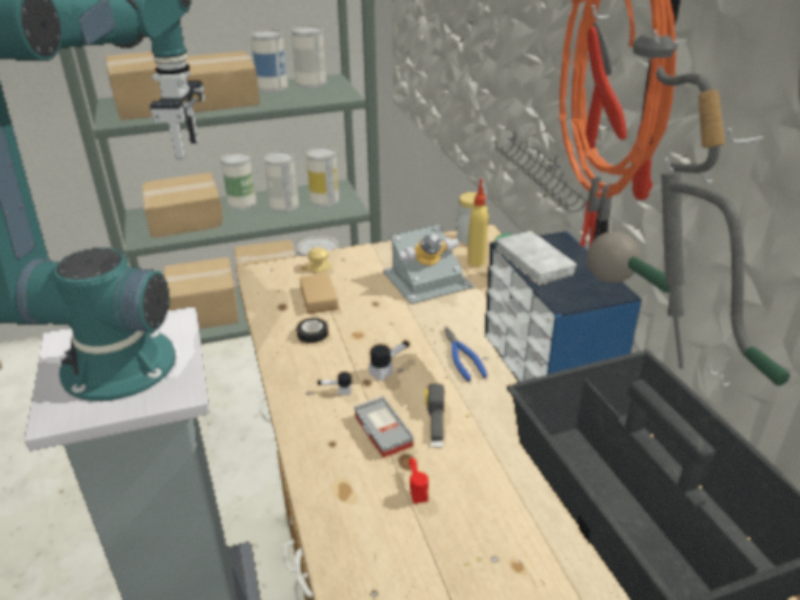

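Candidates for the handle, in 512x384 top pixels: the red lever at (365,221), a small black one at (284,232), and a larger black one at (275,209). By the description I choose the larger black one. The stand is at (194,156), with its spindle leaning towards -y. Next I'll take a close crop and refine the pose.

```bash
cat > b.py <<'E'
from h import *
S=np.load("side.npz");T=np.load("top.npz")
a=cv2.resize(T["p"][175:255,240:320],(400,400),interpolation=cv2.INTER_CUBIC);b=cv2.resize(S["p"][130:210,230:310],(400,400),interpolation=cv2.INTER_CUBIC)
c=cv2.resize(T["p"][120:200,150:230],(400,300));d=cv2.resize(S["p"][195:275,200:280],(400,300))
im=np.vstack([np.hstack([a,b])[:300],np.hstack([c,d])])
cv2.imwrite("pics/b.png",cv2.cvtColor(im,cv2.COLOR_RGB2BGR))
for n,Q in (("top",T),("side",S)):
    X=Q["X"].reshape(-1,3)
    # knob top
    m=(np.hypot(X[:,0]-.463,X[:,1]+.18)<.04)&(X[:,2]>.05)&(X[:,2]<.065)
    print(n,"knobtop",m.sum(),X[m].mean(0).round(4),X[m].min(0).round(3),X[m].max(0).round(3))
    m=(abs(X[:,0]-.637)<.09)&(abs(X[:,1]-.085)<.09)&(X[:,2]>.03)&(X[:,2]<.14)
    Y=X[m]; best=0
    rng=np.random.default_rng(0)
    for _ in range(1500):
        p=Y[rng.choice(len(Y),3,0)]; nn=np.cross(p[1]-p[0],p[2]-p[0]); l=np.linalg.norm(nn)
        if l<1e-6: continue
        nn/=l; nn*=np.sign(nn[2]) or 1
        if not .8<nn[2]<.93: continue
        k=abs((Y-p[0])@nn)<.002
        if k.sum()>best: best=k.sum();K=k
    q=Y[K];u,s,vt=np.linalg.svd(q-q.mean(0),full_matrices=False);nn=vt[2]*np.sign(vt[2][2])
    print("slope",best,nn.round(3),"tilt",np.degrees(np.arccos(nn[2])).round(1),"az",np.degrees(np.arctan2(nn[1],nn[0])).round(1),q.mean(0).round(3),q.min(0).round(3),q.max(0).round(3))
    m=(abs(X[:,0]-.637)<.12)&(abs(X[:,1]-.085)<.12)&(X[:,2]>.003)
    h=X[m][:,:2]; print("extent",X[m].min(0).round(3),X[m].max(0).round(3))
o=get_obs();print(o)
m,Rm,t=cam("wrist");Rt=R.from_euler("xyz",o["ee_rot"]).as_matrix()
print(m["fx"],"cam pos in tool",(Rt.T@(-Rm.T@t-o["tool_pos"])).round(4),"cam axes in tool\n",(Rt.T@Rm.T).round(3)); print(Rt.round(3))
E
python3 b.py
```

```text
top knobtop 113 [ 0.4632 -0.1772  0.0564] [ 0.445 -0.195  0.051] [ 0.482 -0.158  0.063]
slope 559 [ 0.059 -0.498  0.865] tilt 30.1 az -83.3 [0.646 0.108 0.071] [0.585 0.043 0.035] [0.715 0.166 0.102]
extent [ 0.519 -0.033  0.003] [0.757 0.204 0.13 ]
side knobtop 118 [ 0.4626 -0.1816  0.0565] [ 0.444 -0.203  0.05 ] [ 0.483 -0.161  0.061]
slope 387 [ 0.066 -0.494  0.867] tilt 29.9 az -82.3 [0.647 0.1   0.067] [0.585 0.042 0.036] [0.715 0.165 0.102]
extent [ 0.517 -0.035  0.003] [0.756 0.205 0.128]
{'time': 1.1, 'joint_positions': array([ 1.10990234e+00,  8.72165070e-02,  1.37069303e+00, -3.79399205e-05,
        1.68357902e+00, -1.03089408e-01]), 'qvel': array([-0.00066849, -0.0005259 , -0.00120681,  0.00019832,  0.00152559,
        0.00092716]), 'joint_torque': array([-3.61689572e-04, -3.40043449e+01, -3.02605462e+01,  7.18607800e-02,
        2.34421541e-02, -1.63639658e-05]), 'tool_pos': array([0.19264301, 0.5151873 , 0.21950039]), 'ee_rot': array([3.14149299e+00, 4.82106046e-05, 2.78378380e+00]), 'wrist_force': array([-0.33914225, -0.14693015, -0.71514133]), 'wrist_torque': array([ 0.0063893 , -0.03320193,  0.02050002]), 'finger_force': 0.0, 'width': 0.09419145246358875}
300.4392405939975 cam pos in tool [ 0.0778  0.0014 -0.1661] cam axes in tool
 [[ 0.001 -0.964 -0.268]
 [ 1.     0.001  0.001]
 [-0.    -0.268  0.964]]
[[-0.937  0.35   0.   ]
 [ 0.35   0.937  0.   ]
 [-0.     0.    -1.   ]]
```

View pics/b.png

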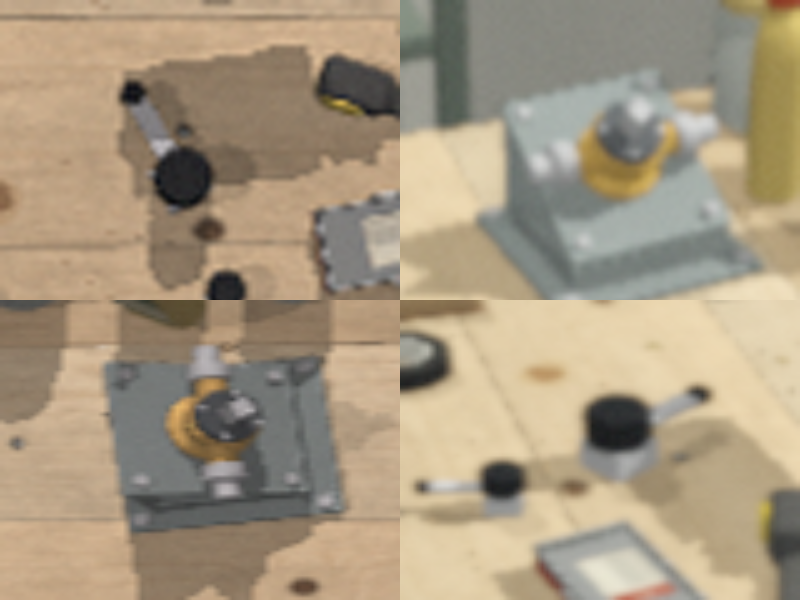

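The crop shows the larger black lever with its knob at about (277,211) and its ball at (267,193) in the top picture. It is clearly bigger than the black one below it, so the choice stands. Next is the pose arithmetic for a wrist look at the spindle.

```bash
cat >> h.py <<'E'
def frame(spin_deg,n):  # tool frame with z=-n, tool y = horizontal "radial" dir turned about n by spin
    z=-np.array(n)/np.linalg.norm(n); y=np.array([-z[1],z[0],0.]); y*= -1 if y[0]>0 and 0 else 1
    y=np.cross([0,0,1.],z); y/=np.linalg.norm(y); y=y if y[0]>0 else -y
    y=R.from_rotvec(np.array(n)*np.radians(spin_deg)).apply(y); x=np.cross(y,z); return np.c_[x,y,z]
def plan(Rt,p,R0=None,p0=None):
    o=get_obs(); R0=R.from_euler("xyz",o["ee_rot"]).as_matrix() if R0 is None else R0; p0=o["tool_pos"] if p0 is None else p0
    rv=R.from_matrix(Rt@R0.T).as_rotvec(); print("rv",rv.round(3),"shift",(np.array(p)-p0).round(4),"rows rot",np.degrees(np.linalg.norm(rv))/8.59,"lin",np.linalg.norm(np.array(p)-p0)/.05)
E
python3 - <<'E'
from h import *
n=np.array([.062,-.496,.866]);n/=np.linalg.norm(n)
for c,uv in (("top",(195,148)),("side",(276,155))): print("seat",c,ray(c,uv,.102).round(4))
for c,uv in (("top",(198,149)),("side",(277,153))): print("tip",c,ray(c,uv,.1219).round(4))
print("ball",ray("top",(266.6,193.4),.0385).round(4),ray("side",(258,220),.0295).round(4),"knob",ray("top",(276.6,210.6),.056).round(4))
T=np.load("top.npz")["X"].reshape(-1,3);m=(T[:,0]>.7)&(T[:,1]>-.05)&(T[:,1]<.3)&(T[:,2]>.05)
print(T[m][:,0].min(),T[m][:,2].max()); 
for y in np.arange(-.05,.3,.05):
    k=m&(abs(T[:,1]-y)<.025); print(y.round(2),T[k].min(0).round(3) if k.any() else "",T[k].max(0).round(3) if k.any() else "")
F=frame(0,n);print(F.round(3));plan(F,np.array([.648,.082,.102])+n*.14)
E
```

```text
seat top [0.6598 0.0868 0.102 ]
seat side [0.6552 0.0906 0.102 ]
tip top [0.6512 0.0736 0.1219]
tip side [0.6502 0.0679 0.1219]
ball [ 0.5193 -0.1448  0.0385] [ 0.5184 -0.1401  0.0295] knob [ 0.4598 -0.1769  0.056 ]
0.7001147493282263 0.5475622178459583
-0.05 [ 0.822 -0.05   0.094] [ 0.883 -0.025  0.544]
0.0 [ 0.824 -0.025  0.082] [0.883 0.025 0.544]
0.05 [0.704 0.025 0.05 ] [0.881 0.075 0.545]
0.1 [0.701 0.075 0.05 ] [0.882 0.125 0.546]
0.15 [0.7   0.125 0.05 ] [0.883 0.175 0.545]
0.2 [0.778 0.175 0.053] [0.882 0.225 0.547]
0.25 [0.777 0.225 0.051] [0.882 0.275 0.547]
[[-0.107  0.992 -0.062]
 [ 0.859  0.124  0.496]
 [ 0.5    0.    -0.866]]
rv [ 0.431  0.341 -1.063] shift [ 0.464  -0.5026  0.0038] rows rot 7.980185999305817 lin 13.681897047433973
```

Emit:
move_arm(
  steps=[0.431, 0.341, -1.063, 0.4, -0.43, 0.02, 1, 0.431, 0.341, -1.063, 0.4, -0.43, 0.02, 1, 0.431, 0.341, -1.063, 0.4, -0.43, 0.02, 1, 0.431, 0.341, -1.063, 0.4, -0.43, 0.02, 1, 0.431, 0.341, -1.063, 0.4, -0.43, 0.02, 1, 0.431, 0.341, -1.063, 0.4, -0.43, 0.02, 1, 0.431, 0.341, -1.063, 0.4, -0.43, 0.02, 1, 0.431, 0.341, -1.063, 0.4, -0.43, 0.02, 1, 0.431, 0.341, -1.063, 0.4, -0.43, 0.02, 1, 0.431, 0.341, -1.063, 0.4, -0.43, 0.02, 1, 0.431, 0.341, -1.063, 0.4, -0.43, 0.02, 1, 0.431, 0.341, -1.063, 0.4, -0.43, 0.02, 1],
)

```text
time: 2.3
tool_pos: [0.5944, 0.0824, 0.2391]
ee_rot: [-3.141, -0.523, 1.692]
wrist_force: [0.2, 0.1, 0.3]
width: 0.0939
finger_force: 0.0
```

Emit:
move_arm(
  steps=[0, 0, 0, 0.035, -0.035, -0.008, 1, 0, 0, 0, 0.067, -0.072, -0.016, 1, 0, 0, 0, 0.067, -0.072, -0.016, 1, 0, 0, 0, 0.067, -0.072, -0.016, 1],
)

```text
time: 2.7
tool_pos: [0.6598, 0.0123, 0.2213]
ee_rot: [-3.137, -0.525, 1.691]
wrist_force: [-0.3, 0.7, 0.1]
width: 0.0936
finger_force: 0.0
```

```bash
cat > c.py <<'E'
from h import *
o=get_obs();print(o["time"],o["tool_pos"],o["ee_rot"],o["joint_positions"].round(3),o["wrist_force"].round(2),o["width"])
C=cam("wrist");p,d=snapshot("wrist");np.savez("w.npz",p=p,d=d,X=cloud("wrist",d,C),rv=C[0]["rvec"],tv=C[0]["tvec"])
for t in ["seat","spindle_tip"]:
    for s in spot_point("wrist",t): print(t,round(s["score"],2),s["uv"],ray("wrist",s["uv"],.102 if t=="seat" else .122,C).round(4))
n=np.array([.062,-.496,.866]);n/=np.linalg.norm(n)
s0=np.array([.652,.082,.102]);print(proj("wrist",[s0,s0+.023*n],C))
u,v=np.round(proj("wrist",s0+.02*n,C)[0]).astype(int)
u=min(max(u,50),462);v=min(max(v,50),334)
print(u-50,v-50)
cr=cv2.resize(p[v-50:v+50,u-50:u+50],(600,600),interpolation=cv2.INTER_CUBIC)
cv2.imwrite("pics/c.png",cv2.cvtColor(cr,cv2.COLOR_RGB2BGR))
E
python3 c.py
```

```text
2.7 [0.65984127 0.01232565 0.22131191] [-3.13718546 -0.52515924  1.69132879] [-0.305  0.435  1.03   0.497  1.877 -0.322] [-0.31  0.66  0.05] 0.09364792465448107
seat 0.95 [258.2, 179.6] [0.6529 0.0841 0.102 ]
spindle_tip 0.62 [256.6, 184.9] [0.6527 0.0729 0.122 ]
spindle_tip 0.44 [256.6, 180.4] [0.6521 0.0774 0.122 ]
[[257.11366264 181.38979206]
 [257.06758025 187.28897922]]
207 136
```

View pics/c.png

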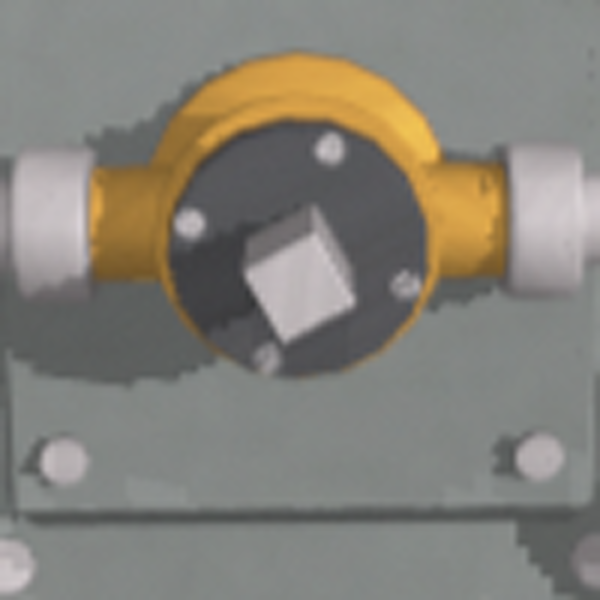

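The wrist view shows the housing disc centred at about (257,177). The spindle's square end has its corners, in crop pixels, at (245,272), (313,233), (355,300) and (287,342), so it is turned about 30 degrees in the image.

```bash
cat > d.py <<'E'
from h import *
W=np.load("w.npz");C=(camera_model("wrist"),cv2.Rodrigues(W["rv"])[0],W["tv"].ravel());X=W["X"]
# plate normal from wrist depth
Y=X[100:260,190:330].reshape(-1,3);Y=Y[(Y[:,2]>.02)]
n0=np.array([.062,-.496,.866]);h=Y@n0; hist,e=np.histogram(h,np.arange(h.min(),h.max(),.001));pk=e[hist.argmax()]
for _ in range(3):
    k=abs(h-pk)<.003;q=Y[k];n=np.linalg.svd(q-q.mean(0),full_matrices=False)[2][2];n*=np.sign(n[2]);h=Y@n;pk=np.median(h[abs(h-q.mean(0)@n)<.003])
print("n",n.round(4),k.sum(),np.degrees(np.arccos(n[2])),np.degrees(np.arctan2(n[1],n[0])))
az=np.arctan2(n[1],n[0]);n=np.array([.5*np.cos(az),.5*np.sin(az),np.cos(np.pi/6)])
seat=ray("wrist",(257,177.2),.102,C);print("seat",seat.round(4))
m,Rm,t=C;o=-t@Rm
def hit(uv,p0):
    d=np.array([(uv[0]-m["cx"])/m["fx"],(uv[1]-m["cy"])/m["fy"],1])@Rm;return o+d*((p0-o)@n)/(d@n)
tip=seat+.023*n;c=np.array([hit((207+a/6,136+b/6),tip) for a,b in [(245,272),(313,233),(355,300),(287,342)]])
print("tip pred",tip.round(4),"from corners",c.mean(0).round(4),"sides",np.linalg.norm(c-np.roll(c,1,0),axis=1).round(4))
F=frame(0,n);q=(c-c.mean(0))@F
e=np.roll(q,-1,0)-q;a=np.degrees(np.arctan2(e[:,1],e[:,0]));print("edge angles in tool spin0 frame (about tool z, mod90)",(a%90).round(1))
print(F.round(3))
k=(abs(X@n-seat@n-.023)<.003)&(np.linalg.norm(X-tip,axis=-1)<.02);print("tip depth pts",k.sum(),X[k].mean(0).round(4) if k.any() else "")
k=(abs(X@n-seat@n)<.004)&(np.linalg.norm(X-seat,axis=-1)<.021);print("seat face h off",k.sum(),(X[k]@n-seat@n).mean().round(4))
E
python3 d.py
```

```text
n [ 0.067  -0.4959  0.8658] 7425 30.029528515378455 -82.30581498694248
seat [0.6513 0.0865 0.102 ]
tip pred [0.6529 0.0751 0.1219] from corners [0.6529 0.0742 0.1214] sides [0.0137 0.0128 0.0131 0.0132]
edge angles in tool spin0 frame (about tool z, mod90) [60.1 59.1 57.9 60.8]
[[-0.116  0.991 -0.067]
 [ 0.858  0.134  0.495]
 [ 0.5    0.    -0.866]]
tip depth pts 209 [0.6521 0.0742 0.1233]
seat face h off 949 0.0019
```

```bash
python3 - <<'E'
from h import *
a=np.radians(30.5);F=np.c_[[np.cos(a),np.sin(a),0],[np.sin(a),-np.cos(a),0],[0,0,-1]]
plan(F,[.462,-.178,.17])
E
```

```text
rv [-0.496  0.245 -1.137] shift [-0.1971 -0.1924 -0.0551] rows rot 8.430741962555867 lin 5.6178554059967745
```

Emit:
move_arm(
  steps=[-0.05, 0.025, -0.115, -0.02, -0.02, 0.0, 1, -0.1, 0.05, -0.23, -0.045, -0.045, 0.0, 1, -0.15, 0.075, -0.345, -0.07, -0.07, 0.0, 1, -0.2, 0.1, -0.46, -0.095, -0.093, -0.01, 1, -0.25, 0.123, -0.57, -0.12, -0.117, -0.02, 1, -0.3, 0.147, -0.685, -0.145, -0.14, -0.03, 1, -0.35, 0.172, -0.8, -0.17, -0.165, -0.04, 1, -0.4, 0.197, -0.915, -0.197, -0.192, -0.05, 1, -0.45, 0.22, -1.03, -0.197, -0.192, -0.055, 1, -0.496, 0.245, -1.137, -0.197, -0.192, -0.055, 1, -0.496, 0.245, -1.137, -0.197, -0.192, -0.055, 1, -0.496, 0.245, -1.137, -0.197, -0.192, -0.055, 1],
)

```text
time: 4.05
tool_pos: [0.4627, -0.1777, 0.1699]
ee_rot: [3.14, -0.003, 0.534]
wrist_force: [0.1, -0.3, -0.5]
width: 0.0938
finger_force: 0.0
```

```bash
cat > e.py <<'E'
from h import *
o=get_obs();print(o["time"],o["tool_pos"].round(4),o["ee_rot"].round(4),o["joint_positions"].round(3),o["wrist_force"].round(2))
C=cam("wrist");p,d=snapshot("wrist");X=cloud("wrist",d,C)
for t,z in [("knob_grip",.056),("lever_ball",.0295)]:
    for s in spot_point("wrist",t): print(t,round(s["score"],2),np.round(s["uv"]),ray("wrist",s["uv"],z if t!="knob_grip" else .044,C).round(4))
Y=X.reshape(-1,3);k=(abs(Y[:,2]-.056)<.004)&(np.hypot(Y[:,0]-.462,Y[:,1]+.178)<.035);q=Y[k][:,:2].astype(np.float32);print("knob top",k.sum(),q.mean(0),cv2.minEnclosingCircle(q),np.median(Y[k][:,2]))
k=(Y[:,2]>.028)&(Y[:,2]<.045)&(np.hypot(Y[:,0]-.519,Y[:,1]+.1425)<.02);print("ball top",k.sum(),Y[k].mean(0).round(4))
k=(Y[:,2]>.025)&(Y[:,2]<.045)&(np.hypot(Y[:,0]-.519,Y[:,1]+.1425)<.045)&(np.hypot(Y[:,0]-.462,Y[:,1]+.178)>.025);q=Y[k][:,:2].astype(np.float32);print(cv2.fitLine(q,cv2.DIST_HUBER,0,.01,.01).ravel(),k.sum())
cv2.imwrite("pics/e.png",cv2.cvtColor(cv2.resize(p,(768,576)),cv2.COLOR_RGB2BGR))
E
python3 e.py
```

```text
4.05 [ 0.4627 -0.1777  0.1699] [ 3.1404e+00 -2.5000e-03  5.3410e-01] [-0.482 -0.021  1.58   0.002  1.58   0.555] [ 0.08 -0.28 -0.47]
knob_grip 0.67 [254. 186.] [ 0.4602 -0.1757  0.044 ]
knob_grip 0.59 [241. 248.] [ 0.394  -0.1983  0.044 ]
lever_ball 0.9 [214. 266.] [ 0.3523 -0.1859  0.0295]
lever_ball 0.82 [256. 118.] [ 0.5184 -0.1435  0.0295]
knob top 1212 [ 0.46279833 -0.174732  ] ((0.461760014295578, -0.1753486692905426), 0.019888168200850487) 0.05645672019232854
ball top 430 [ 0.5147 -0.1455  0.0354]
[ 0.8744653   0.48508814  0.5052158  -0.15079853] 746
```

View pics/e.png

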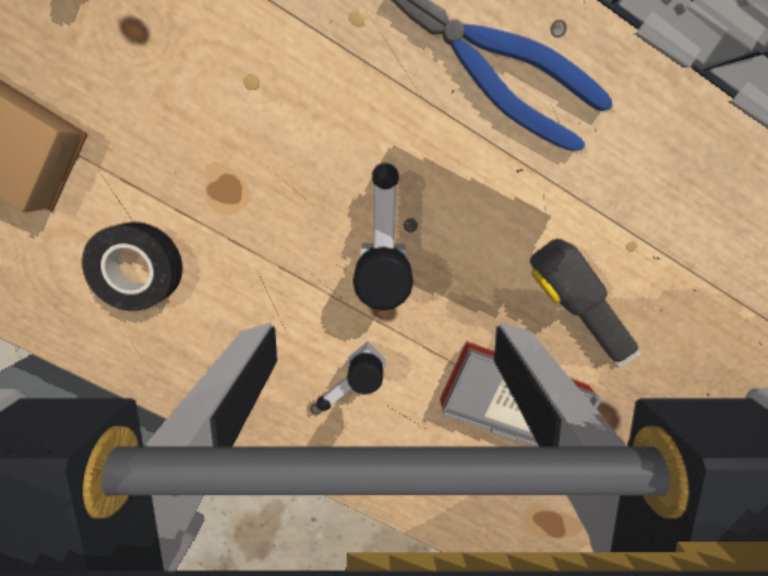

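The view shows the large black lever straight ahead: knob (256,185), ball (257,117), its arm lying along the tool's x. The small look-alike is at (243,248), clear of the fingers. Now I'll descend and grip across the arm.

Emit:
move_arm(
  steps=[0, 0, -0.025, -0.001, 0.0017, -0.045, 1, 0, 0, -0.025, -0.001, 0.0017, -0.09, 1, 0, 0, -0.025, -0.001, 0.0017, -0.124, 1, 0, 0, -0.025, -0.001, 0.0017, -0.124, 1, 0, 0, -0.025, -0.001, 0.0017, -0.124, 0.3, 0, 0, -0.025, -0.001, 0.0017, -0.124, 0.3, 0, 0, -0.025, -0.001, 0.0017, -0.124, 0.3, 0, 0, -0.025, -0.001, 0.0017, -0.124, 0.3, 0, 0, -0.025, -0.001, 0.0017, -0.124, 0.3, 0, 0, -0.025, -0.001, 0.0017, -0.124, 0.3],
)

```text
time: 5.2
tool_pos: [0.4619, -0.1772, 0.045]
ee_rot: [3.141, -0.001, 0.505]
wrist_force: [0.1, -0.1, -0.5]
width: 0.0492
finger_force: 0.0
```

Emit:
move_arm(
  steps=[0, 0, 0, 0, 0, 0, 0.1, 0, 0, 0, 0, 0, 0, 0.1, 0, 0, 0, 0, 0, 0, 0.1, 0, 0, 0, 0, 0, 0, 0.1, 0, 0, 0, 0, 0, 0.04, 0.1, 0, 0, 0, 0, 0, 0.08, 0.1, 0, 0, 0, 0, 0, 0.12, 0.1, 0, 0, 0, 0, 0, 0.16, 0.1, 0, 0, 0, 0, 0, 0.16, 0.1],
)

```text
time: 6.1
tool_pos: [0.4645, -0.1787, 0.2111]
ee_rot: [3.131, -0.007, 0.505]
wrist_force: [0.5, -0.2, 0.3]
width: 0.0395
finger_force: 30.0
```

```bash
python3 - <<'E'
from h import *
o=get_obs();print(o["time"],o["tool_pos"].round(4),o["ee_rot"].round(4),o["width"],o["finger_force"],o["wrist_force"].round(2))
az=np.radians(-82.5);n=np.array([.5*np.cos(az),.5*np.sin(az),np.cos(np.pi/6)]);tip=np.array([.6523,.0742,.1219])
F=frame(30.5,n);plan(F,tip+n*(.0455+.04)); print(F.round(3),n)
C=cam("wrist");p,d=snapshot("wrist");X=cloud("wrist",d,C);Rt=R.from_euler("xyz",o["ee_rot"]).as_matrix()
Y=((X.reshape(-1,3)-o["tool_pos"])@Rt)
k=(abs(Y[:,1])<.02)&(abs(Y[:,2])<.04)&(Y[:,0]>.024)&(Y[:,0]<.09);print(k.sum());q=Y[k]
print("arm line in tool",cv2.fitLine(q[:,:2].astype(np.float32),cv2.DIST_HUBER,0,.01,.01).ravel(),"z prof",[np.percentile(q[abs(q[:,0]-x)<.004][:,2],10).round(4) for x in (.03,.04,.05)])
k=(np.hypot(Y[:,0],Y[:,1])<.02)&(abs(Y[:,2]+.01)<.008);print("knob top",Y[k].mean(0),k.sum())
cv2.imwrite("pics/f.png",cv2.cvtColor(cv2.resize(p,(768,576)),cv2.COLOR_RGB2BGR))
E
```

```text
6.1 [ 0.4645 -0.1787  0.2111] [ 3.1313 -0.0072  0.5047] 0.039491650284225265 29.992318605654873 [ 0.55 -0.25  0.31]
rv [ 0.435 -0.385  1.689] shift [ 0.1934  0.2105 -0.0151] rows rot 11.910285928290232 lin 5.724952941295125
[[-0.601  0.797 -0.065]
 [ 0.674  0.548  0.496]
 [ 0.431  0.254 -0.866]] [ 0.0652631  -0.49572243  0.8660254 ]
2067
arm line in tool [ 0.99997246 -0.00741864  0.0510175  -0.00124828] z prof [np.float64(0.0097), np.float64(0.0097), np.float64(0.0096)]
knob top [ 2.85021280e-03  3.58619451e-05 -1.17069544e-02] 3319
```

View pics/f.png

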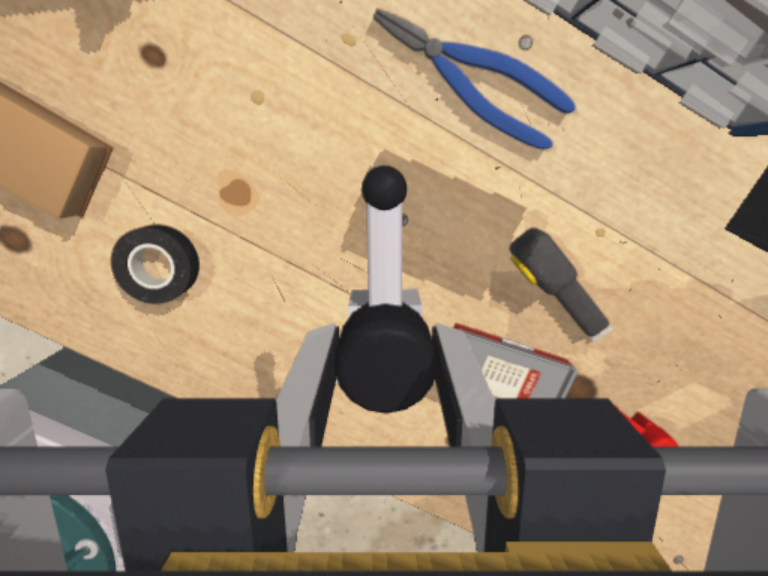

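```bash
cat > g.py <<'E'
from h import *
o=get_obs();print(o["time"],o["tool_pos"].round(4),o["ee_rot"].round(4),o["qvel"].round(3))
C=cam("wrist");p,d=snapshot("wrist");X=cloud("wrist",d,C);Rt=R.from_euler("xyz",o["ee_rot"]).as_matrix()
V=(X-o["tool_pos"])@Rt; Y=V.reshape(-1,3)
k=(np.hypot(Y[:,0]-.004,Y[:,1])<.03)&(Y[:,2]<-.008)&(Y[:,2]>-.016)&(abs(Y[:,1])<.0195);q=Y[k];print("top z",np.median(q[:,2]),"x range",np.percentile(q[:,0],[1,99]),"y",np.percentile(q[:,1],[1,99]),cv2.minEnclosingCircle(q[:,:2].astype(np.float32)))
k=(abs(Y[:,1])<.012)&(Y[:,0]>.05)&(Y[:,0]<.1)&(abs(Y[:,2])<.02);q=Y[k];print("ball x max",np.percentile(q[:,0],99.5),"top z",q[:,2].min(),"at",q[q[:,2].argmin()])
from scipy.optimize import least_squares
q=q[q[:,0]>.060];r=least_squares(lambda c:np.linalg.norm(q-c,axis=1)-.009,[.066,0,.015],loss="soft_l1",f_scale=.001);print("ball centre",r.x.round(4),len(q))
E
python3 g.py
```

```text
6.15 [ 0.4632 -0.178   0.2075] [ 3.1363 -0.0039  0.5047] [-0.     0.037  0.093 -0.001 -0.007  0.001]
top z -0.012007965128193795 x range [-0.01530927  0.01939679] y [-0.01859745  0.01891085] ((0.0017679707380011678, 0.0002746735408436507), 0.020893141627311707)
ball x max 0.07546560745901636 top z 0.003662413371579049 at [ 0.06818214 -0.00278624  0.00366241]
ball centre [ 0.0667 -0.0014  0.0144] 709
```

```bash
python3 - <<'E'
from h import *
T=np.load("top.npz")["X"].reshape(-1,3);k=(T[:,0]>.5)&(T[:,0]<.8)&(T[:,1]<-.08)&(T[:,1]>-.45)&(T[:,2]>.08);print("cabinet",T[k].min(0),T[k].max(0),np.percentile(T[k],[5,95],axis=0))
az=np.radians(-82.5);n=np.array([.5*np.cos(az),.5*np.sin(az),np.cos(np.pi/6)]);tip=np.array([.6523,.0742,.1219])
F=frame(30.5,n);R0=R.from_euler("xyz",[3.141,-.001,.505]).as_matrix();p0=np.array([.4619,-.1772,.205])
for g in (.04,.006): plan(F,tip+n*(.0445+g)-F[:,0]*.0013,R0,p0)
E
```

```text
cabinet [ 0.6008588  -0.44996952  0.08029194] [ 0.79999391 -0.13001687  0.27199901] [[ 0.67452183 -0.39815601  0.11370559]
 [ 0.79464918 -0.14731196  0.23418626]]
rv [ 0.44  -0.396  1.685] shift [ 0.1967  0.2086 -0.0105] rows rot 11.914141229340574 lin 5.738566993760236
rv [ 0.44  -0.396  1.685] shift [ 0.1945  0.2255 -0.0399] rows rot 11.914141229340574 lin 6.0086974943165234
```

Emit:
move_arm(
  steps=[0.037, -0.033, 0.14, 0.0, 0.03, 0.01, 0.1, 0.073, -0.066, 0.281, 0.0, 0.065, 0.02, 0.1, 0.11, -0.099, 0.421, 0.01, 0.1, 0.03, 0.1, 0.147, -0.132, 0.562, 0.03, 0.135, 0.03, 0.1, 0.183, -0.165, 0.702, 0.055, 0.165, 0.03, 0.1, 0.22, -0.198, 0.843, 0.08, 0.19, 0.03, 0.1, 0.257, -0.231, 0.983, 0.11, 0.205, 0.03, 0.1, 0.293, -0.264, 1.123, 0.14, 0.2086, 0.025, 0.1, 0.33, -0.297, 1.264, 0.165, 0.2086, 0.015, 0.1, 0.367, -0.33, 1.404, 0.185, 0.2086, 0.005, 0.1, 0.403, -0.363, 1.545, 0.1967, 0.2086, -0.005, 0.1, 0.44, -0.396, 1.685, 0.1967, 0.2086, -0.0105, 0.1],
)

```text
time: 7.4
tool_pos: [0.6578, 0.0314, 0.188]
ee_rot: [2.862, -0.451, 2.301]
wrist_force: [0.4, 0.6, -1.2]
width: 0.0396
finger_force: 30.0
```

Emit:
move_arm(
  steps=[0, 0, 0, 0, 0, 0, 0.1, 0, 0, 0, 0, 0, 0, 0.1, 0, 0, 0, 0, 0, 0, 0.1],
)

```text
time: 7.7
tool_pos: [0.6579, 0.0318, 0.1939]
ee_rot: [2.859, -0.445, 2.296]
wrist_force: [-0.5, -0.7, -2.3]
width: 0.0396
finger_force: 30.0
```

```bash
cat > i.py <<'E'
from h import *
az=np.radians(-82.5);n=np.array([.5*np.cos(az),.5*np.sin(az),np.cos(np.pi/6)]);tip=np.array([.6523,.0742,.1219]);seat=tip-.023*n
F0=frame(0,n)
o=get_obs();Rt=R.from_euler("xyz",o["ee_rot"]).as_matrix()
u=o["tool_pos"]+Rt@[.0013,0,.0445]
print(o["time"],o["tool_pos"].round(4),o["ee_rot"].round(4),"j",o["joint_positions"].round(2),"w",o["width"].round(4))
q=(u-seat)@F0; A=F0.T@Rt; print("underside above seat mm",(-q[2]*1e3).round(2),"lat(F0x,F0y)",(q[:2]*1e3).round(2),"spin about tool z deg",np.degrees(np.arctan2(A[1,0],A[0,0])).round(2),"axis err",np.degrees(np.arccos(A[2,2])).round(2))
print("force n",(o["wrist_force"]@n).round(2),"F in F0",(o["wrist_force"]@F0).round(2),"torq n",(o["wrist_torque"]@n).round(3),o["wrist_torque"].round(3))
E
python3 i.py; python3 - <<'E'
from i import *
plan(frame(30.5,n),tip+n*(.0445+.003)-frame(30.5,n)[:,0]*.0013)
E
```

```text
Traceback (most recent call last):
  File "i.py", line 6, in <module>
    print(o["time"],o["tool_pos"].round(4),o["ee_rot"].round(4),"j",o["joint_positions"].round(2),"w",o["width"].round(4))
                                                                                                      ^^^^^^^^^^^^^^^^
AttributeError: 'float' object has no attribute 'round'
Traceback (most recent call last):
  File "i.py", line 6, in <module>
    print(o["time"],o["tool_pos"].round(4),o["ee_rot"].round(4),"j",o["joint_positions"].round(2),"w",o["width"].round(4))
                                                                                                      ^^^^^^^^^^^^^^^^
AttributeError: 'float' object has no attribute 'round'
```

```bash
sed -i 's/o\["width"\].round(4)/o["width"]/' i.py; python3 - <<'E'
from i import *
plan(frame(30.5,n),tip+n*(.0445+.003)-frame(30.5,n)[:,0]*.0013)
print((n*.01).round(5))
E
```

```text
7.7 [0.6579 0.0318 0.1939] [ 2.8595 -0.4453  2.2959] j [-0.28  0.43  1.09  0.49  1.82 -0.86] w 0.039644601762681156
underside above seat mm 62.25 lat(F0x,F0y) [ 0.02 -0.71] spin about tool z deg -30.35 axis err 0.11
force n -1.71 F in F0 [-1.73 -0.55  1.71] torq n -0.067 [-0.448 -0.062 -0.079]
rv [ 0.002 -0.002  0.002] shift [-0.0017  0.018  -0.0314] rows rot 0.02131398188006888 lin 0.7251367065017574
[ 0.00065 -0.00496  0.00866]
```

Emit:
move_arm(
  steps=[0, 0, 0, 0, 0.006, -0.0104, 0.1, 0, 0, 0, -0.001, 0.012, -0.0208, 0.1, 0, 0, 0, -0.0017, 0.0178, -0.0312, 0.1, 0, 0, 0, -0.0017, 0.0178, -0.0312, 0.1, 0, 0, 0, -0.0017, 0.0178, -0.0312, 0.1],
)

```text
time: 8.2
tool_pos: [0.6561, 0.0498, 0.1622]
ee_rot: [2.859, -0.446, 2.298]
wrist_force: [-0.0, -0.8, -1.9]
width: 0.0396
finger_force: 30.0
```

```bash
python3 i.py
```

```text
8.2 [0.6561 0.0498 0.1622] [ 2.8593 -0.446   2.2983] j [-0.25  0.43  1.15  0.49  1.75 -0.87] w 0.039630372966300065
underside above seat mm 25.71 lat(F0x,F0y) [-0.13 -0.13] spin about tool z deg -30.46 axis err 0.14
force n -1.22 F in F0 [-1.63 -0.12  1.22] torq n -0.039 [-0.406 -0.04  -0.037]
```

Emit:
move_arm(
  steps=[0, 0, 0, -0.0001, 0.0005, -0.0009, 0.1, 0, 0, 0, -0.0001, 0.001, -0.0017, 0.1, 0, 0, 0, -0.0002, 0.0015, -0.0026, 0.1, 0, 0, 0, -0.0003, 0.002, -0.0035, 0.1, 0, 0, 0, -0.0003, 0.0025, -0.0043, 0.1, 0, 0, 0, -0.0004, 0.003, -0.0052, 0.1, 0, 0, 0, -0.0004, 0.003, -0.0052, 0.1],
)

```text
time: 8.9
tool_pos: [0.657, 0.0506, 0.1605]
ee_rot: [2.857, -0.441, 2.298]
wrist_force: [-0.8, -5.7, 7.3]
width: 0.0393
finger_force: 30.0
```

```bash
python3 i.py
```

```text
8.9 [0.657  0.0506 0.1605] [ 2.8567 -0.4406  2.2979] j [-0.25  0.43  1.16  0.49  1.74 -0.87] w 0.039320671002128
underside above seat mm 23.91 lat(F0x,F0y) [-0.58  1.04] spin about tool z deg -30.52 axis err 0.28
force n 9.11 F in F0 [-1.14 -1.58 -9.11] torq n 0.037 [-0.603  0.392  0.313]
```

Emit:
move_arm(
  steps=[-0.0023, 0.0173, -0.0303, -0.0004, 0.003, -0.0052, 0.1, -0.0046, 0.0347, -0.0606, -0.0004, 0.003, -0.0052, 0.1, -0.0068, 0.052, -0.091, -0.0004, 0.003, -0.0052, 0.1, -0.0091, 0.0694, -0.1212, -0.0004, 0.003, -0.0052, 0.1],
)

```text
time: 9.3
tool_pos: [0.6552, 0.0552, 0.152]
ee_rot: [2.928, -0.481, 2.145]
wrist_force: [-0.9, -0.9, -0.7]
width: 0.0392
finger_force: 30.0
```

```bash
python3 i.py
```

```text
9.3 [0.6552 0.0552 0.152 ] [ 2.9285 -0.4809  2.1446] j [-0.25  0.43  1.17  0.49  1.73 -0.73] w 0.03919557082717466
underside above seat mm 14.2 lat(F0x,F0y) [-0.46 -0.23] spin about tool z deg -22.33 axis err 0.16
force n -0.28 F in F0 [-1.01 -0.99  0.28] torq n 0.035 [-0.505  0.233  0.211]
```

Emit:
move_arm(
  steps=[0, 0, 0, -0.0001, 0.0008, -0.0013, 0.1, 0, 0, 0, -0.0002, 0.0015, -0.0026, 0.1, 0, 0, 0, -0.0003, 0.0022, -0.0039, 0.1, 0, 0, 0, -0.0004, 0.003, -0.0052, 0.1, 0, 0, 0, -0.0005, 0.0037, -0.0065, 0.1, 0, 0, 0, -0.0006, 0.0045, -0.0078, 0.1],
)

```text
time: 9.9
tool_pos: [0.6547, 0.0595, 0.1446]
ee_rot: [2.927, -0.48, 2.147]
wrist_force: [-4.1, -2.3, 2.2]
width: 0.0394
finger_force: 30.0
```

```bash
python3 i.py
```

```text
9.9 [0.6547 0.0595 0.1446] [ 2.9275 -0.4799  2.1465] j [-0.24  0.43  1.18  0.49  1.71 -0.74] w 0.039420202329520614
underside above seat mm 5.57 lat(F0x,F0y) [-0.42 -0.14] spin about tool z deg -22.44 axis err 0.16
force n 2.75 F in F0 [-0.43 -4.41 -2.75] torq n 0.024 [-0.707  0.834  0.558]
```

Emit:
move_arm(
  steps=[0, 0, 0, -0.0005, 0.0005, -0.0009, 0.1, 0, 0, 0, -0.0008, 0.001, -0.0017, 0.1, 0, 0, 0, -0.0009, 0.0015, -0.0026, 0.1, 0, 0, 0, -0.001, 0.002, -0.0035, 0.1, 0, 0, 0, -0.001, 0.0025, -0.0043, 0.1, 0, 0, 0, -0.0011, 0.003, -0.0052, 0.1, 0, 0, 0, -0.0011, 0.0035, -0.0061, 0.1, 0, 0, 0, -0.0011, 0.0035, -0.0061, 0.1],
)

```text
time: 10.7
tool_pos: [0.6542, 0.0619, 0.1411]
ee_rot: [2.925, -0.477, 2.147]
wrist_force: [-6.8, -7.6, 8.5]
width: 0.039
finger_force: 30.0
```

```bash
python3 i.py
```

```text
10.7 [0.6542 0.0619 0.1411] [ 2.9255 -0.4773  2.1471] j [-0.24  0.43  1.19  0.49  1.7  -0.74] w 0.03902417087926124
underside above seat mm 1.37 lat(F0x,F0y) [-0.13 -0.25] spin about tool z deg -22.5 axis err 0.18
force n 10.72 F in F0 [ -1.48  -7.75 -10.72] torq n -0.004 [-0.833  1.284  0.794]
```

Emit:
move_arm(
  steps=[0.0034, -0.026, 0.0453, -0.0005, 0, 0, 0.1, 0.0051, -0.039, 0.068, -0.001, 0, 0, 0.1, 0.0034, -0.026, 0.0453, -0.001, 0, 0, 0.1, 0, 0, 0, -0.001, 0, 0, 0.1, -0.0034, 0.026, -0.0453, -0.001, 0, 0, 0.1, -0.0051, 0.039, -0.068, -0.001, 0, 0, 0.1, 0, 0, 0, -0.001, 0, 0, 0.1, 0, 0, 0, -0.001, 0, 0, 0.1],
)

```text
time: 11.5
tool_pos: [0.654, 0.062, 0.1411]
ee_rot: [2.923, -0.476, 2.148]
wrist_force: [-3.1, -7.2, 6.9]
width: 0.0397
finger_force: 30.0
```

```bash
python3 i.py
```

```text
11.5 [0.654  0.062  0.1411] [ 2.9228 -0.476   2.1485] j [-0.24  0.43  1.2   0.49  1.7  -0.74] w 0.03968595691903769
underside above seat mm 1.3 lat(F0x,F0y) [-0.03 -0.26] spin about tool z deg -22.58 axis err 0.24
force n 9.36 F in F0 [-2.4  -3.99 -9.36] torq n 0.065 [-0.75   0.774  0.575]
```

Emit:
move_arm(
  steps=[-0.0046, 0.0347, -0.0606, 0, 0, 0, 0.1, -0.0091, 0.0694, -0.1212, 0, 0, 0, 0.1, -0.0137, 0.1041, -0.1819, 0, 0, 0, 0.1, -0.0183, 0.1388, -0.2425, 0, 0, 0, 0.1, -0.0229, 0.1735, -0.3031, 0, 0, 0, 0.1, -0.0274, 0.2082, -0.3637, 0, 0, 0, 0.1, -0.0274, 0.2082, -0.3637, 0, 0, 0, 0.1],
)

```text
time: 12.2
tool_pos: [0.6537, 0.0619, 0.1411]
ee_rot: [-3.127, -0.521, 1.67]
wrist_force: [-5.1, -7.4, 7.5]
width: 0.0395
finger_force: 30.0
```

```bash
python3 i.py
```

```text
12.2 [0.6537 0.0619 0.1411] [-3.1269 -0.5207  1.6697] j [-0.24  0.43  1.19  0.49  1.7  -0.32] w 0.03954310967765493
underside above seat mm 1.28 lat(F0x,F0y) [ 0.09 -0.1 ] spin about tool z deg 1.59 axis err 0.17
force n 9.85 F in F0 [-2.01 -5.99 -9.85] torq n 0.132 [-0.814  0.923  0.742]
```

Emit:
move_arm(
  steps=[-0.0046, 0.0347, -0.0606, 0, 0, 0, 0.1, -0.0091, 0.0694, -0.1212, 0, 0, 0, 0.1, -0.0137, 0.1041, -0.1819, 0, 0, 0, 0.1, -0.0183, 0.1388, -0.2425, 0, 0, 0, 0.1, -0.0229, 0.1735, -0.3031, 0, 0, 0, 0.1, -0.0274, 0.2082, -0.3637, 0, 0, 0, 0.1, -0.0274, 0.2082, -0.3637, 0, 0, 0, 0.1],
)

```text
time: 12.9
tool_pos: [0.6539, 0.0619, 0.141]
ee_rot: [-2.899, -0.466, 1.196]
wrist_force: [-5.5, -7.2, 7.7]
width: 0.0393
finger_force: 30.0
```

```bash
python3 i.py
```

```text
12.9 [0.6539 0.0619 0.141 ] [-2.8992 -0.4663  1.1959] j [-0.24  0.43  1.19  0.49  1.7   0.1 ] w 0.03933019459515126
underside above seat mm 1.25 lat(F0x,F0y) [-0.09  0.61] spin about tool z deg 25.65 axis err 0.16
force n 9.91 F in F0 [-1.69 -6.41 -9.91] torq n 0.153 [-0.847  0.883  0.745]
```

Not at the stop yet. I'll turn further in small steps.

Emit:
move_arm(
  steps=[-0.0033, 0.0248, -0.0433, 0, 0, 0, 0.1, -0.0065, 0.0496, -0.0866, 0, 0, 0, 0.1, -0.0098, 0.0744, -0.1299, 0, 0, 0, 0.1, -0.0098, 0.0744, -0.1299, 0, 0, 0, 0.1],
)

```text
time: 13.3
tool_pos: [0.654, 0.0619, 0.141]
ee_rot: [-2.831, -0.426, 1.038]
wrist_force: [-5.2, -7.8, 6.9]
width: 0.0394
finger_force: 30.0
```

```bash
python3 i.py
```

```text
13.3 [0.654  0.0619 0.141 ] [-2.8311 -0.4257  1.038 ] j [-0.24  0.43  1.19  0.49  1.7   0.25] w 0.03941122231936932
underside above seat mm 1.24 lat(F0x,F0y) [-0.24  0.85] spin about tool z deg 34.13 axis err 0.16
force n 9.49 F in F0 [-2.67 -6.14 -9.49] torq n 0.722 [-0.997  0.573  1.237]
```

Emit:
move_arm(
  steps=[0, 0, 0, -0.001, -0.0006, 0.0008, 0.1, 0, 0, 0, -0.0018, -0.0011, 0.0016, 0.1, 0, 0, 0, -0.0018, -0.0011, 0.0016, 0.1],
)

```text
time: 13.6
tool_pos: [0.6536, 0.0617, 0.1411]
ee_rot: [-2.832, -0.428, 1.037]
wrist_force: [4.0, -4.3, 1.3]
width: 0.039
finger_force: 30.0
```

```bash
python3 i.py; python3 - <<'E'
from h import *
o=get_obs();C=cam("wrist");p,d=snapshot("wrist");X=cloud("wrist",d,C);Rt=R.from_euler("xyz",o["ee_rot"]).as_matrix()
V=(X-o["tool_pos"])@Rt; Y=V.reshape(-1,3)
k=(np.hypot(Y[:,0]-.066,Y[:,1])<.022)&(abs(Y[:,2]-.01)<.012);q=Y[k]
from scipy.optimize import least_squares
q=q[q[:,0]>.060];r=least_squares(lambda c:np.linalg.norm(q-c,axis=1)-.009,[.066,0,.015],loss="soft_l1",f_scale=.001);print("ball in tool",r.x.round(4),len(q))
E
```

```text
13.6 [0.6536 0.0617 0.1411] [-2.8325 -0.4277  1.0366] j [-0.24  0.43  1.2   0.49  1.7   0.25] w 0.038962942450890325
underside above seat mm 1.39 lat(F0x,F0y) [-0.29  0.54] spin about tool z deg 34.16 axis err 0.27
force n 3.54 F in F0 [-3.51  3.4  -3.54] torq n 0.642 [-1.003 -0.915  0.293]
ball in tool [ 0.067  -0.0022  0.0146] 730
```

At the stop: the torque has jumped to 0.64 N m, the handle hasn't slipped in the grip, and it is still at its home depth. I'll release it and let it spring back.

Emit:
move_arm(
  steps=[0, 0, 0, 0, 0, 0, 1, 0, 0, 0, 0, 0, 0, 1, 0, 0, 0, 0, 0, 0, 1, 0, 0, 0, 0, 0, 0, 1, 0, 0, 0, 0, 0, 0, 1, 0, 0, 0, 0, 0, 0, 1, 0, 0, 0, 0, 0, 0, 1, 0, 0, 0, 0, 0, 0, 1],
)

```text
time: 14.45
tool_pos: [0.6513, 0.0622, 0.1401]
ee_rot: [-2.826, -0.425, 1.035]
wrist_force: [0.2, -0.2, -0.6]
width: 0.0936
finger_force: 0.0
```

```bash
python3 i.py
```

```text
14.45 [0.6513 0.0622 0.1401] [-2.8257 -0.4253  1.0351] j [-0.24  0.43  1.2   0.49  1.7   0.25] w 0.09357825443168845
underside above seat mm 0.18 lat(F0x,F0y) [ 0.01 -1.89] spin about tool z deg 34.28 axis err 0.1
force n -0.42 F in F0 [-0.53  0.21  0.42] torq n -0.095 [-0.339  0.081 -0.037]
```

Emit:
move_arm(
  steps=[0, 0, 0, 0.001, -0.01, 0.0173, 1, 0, 0, 0, 0.0025, -0.02, 0.035, 1, 0, 0, 0, 0.0045, -0.035, 0.061, 1, 0, 0, 0, 0.0065, -0.05, 0.0866, 1, 0, 0, 0, 0.0078, -0.0595, 0.104, 1, 0, 0, 0, 0.0078, -0.0595, 0.104, 1, 0, 0, 0, 0.0078, -0.0595, 0.104, 1, 0, 0, 0, 0.0078, -0.0595, 0.104, 1],
)

```text
time: 15.25
tool_pos: [0.6585, 0.0033, 0.2423]
ee_rot: [-2.823, -0.425, 1.034]
wrist_force: [-0.5, 0.1, -1.1]
width: 0.0941
finger_force: 0.0
```

```bash
python3 - <<'E'
from i import *
from scipy.optimize import least_squares
C=cam("wrist");p,d=snapshot("wrist");X=cloud("wrist",d,C);Q=((X-seat)@np.c_[F0[:,0],F0[:,1],n]).reshape(-1,3)
k=(np.hypot(Q[:,0],Q[:,1])<.018)&(Q[:,2]>.03);print("knob top above seat",np.median(Q[k][:,2]),Q[k].mean(0).round(4))
k=(np.hypot(Q[:,0],Q[:,1])>.055)&(np.hypot(Q[:,0],Q[:,1])<.08)&(Q[:,2]>.02)&(Q[:,2]<.05);q=Q[k];c=np.median(q,0);print("ball",c.round(4),k.sum(),"angle about tool z",np.degrees(np.arctan2(c[1],c[0])))
print("housing face h",[np.median(Q[(np.hypot(Q[:,0],Q[:,1])<.0225)&(abs(Q[:,2])<.006)][:,2])])
s,ds=snapshot("side")
b=cv2.resize(s[120:200,230:310],(400,400),interpolation=cv2.INTER_CUBIC)
cv2.imwrite("pics/z.png",cv2.cvtColor(np.hstack([b,cv2.resize(p[90:290,156:356],(400,400))]),cv2.COLOR_RGB2BGR))
E
```

```text
15.25 [0.6585 0.0033 0.2423] [-2.8226 -0.4246  1.0344] j [-0.32  0.44  0.99  0.5   1.92  0.28] w 0.09408084636367875
underside above seat mm 118.32 lat(F0x,F0y) [-0.18 -2.53] spin about tool z deg 34.33 axis err 0.26
force n -1.01 F in F0 [-0.38 -0.47  1.01] torq n -0.046 [-0.285  0.067  0.006]
knob top above seat 0.057651134309966046 [0.0031 0.0022 0.0985]
ball [ 0.0618 -0.018   0.037 ] 316 angle about tool z -16.191384921478697
housing face h [np.float64(0.0015962602931295182)]
```

View pics/z.png

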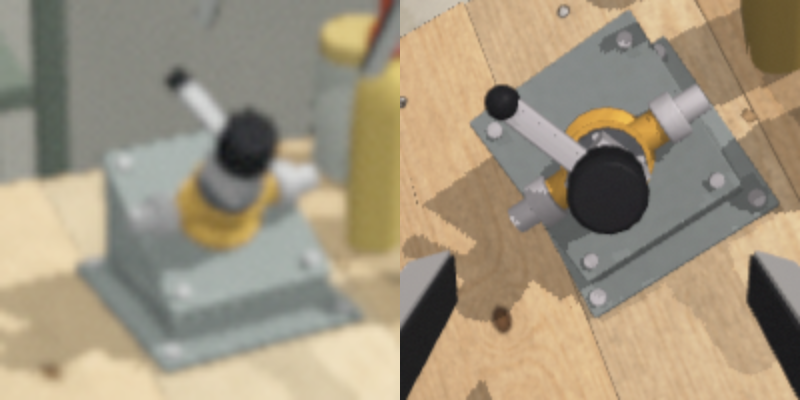

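The right half is the wrist view. The handle sits home: its knob top is 56 mm above the housing face. Its arm has swung back about 48 degrees from the stop, near where it was fitted, and the gripper is clear. Handing in.

```bash
python3 -c "
from bench import *
print(close_job())"
```

```text
the job is handed in; nothing more can be done
None
```

The handle is fully home on the spindle; I swung it clockwise to its stop, let it spring back and left it released, and handed the job in at about 15 s of the 58 s limit; the gripper never came near the other bench items, though I did not re-check their positions afterwards.

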